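# Unscrew the clamp handwheel and stand it on its rest

## Task

Unscrew the knurled handwheel from the threaded stud of the clamping fixture, lift it off and set it down flat on the round rubber pad. Then let go, take it again so that you can tip it, and stand it on edge in the V of the leaning rest, its underside against the backrest. Leave it there, and do not push the parts cup, the black tape or the tin about.

Things in the scene. Friction and masses are not known exactly. Their poses are not given: they have to be found in the camera images.
- handwheel: Knurled light metal ring, 64 mm diameter, 40 mm high, through bore 35 mm, 0.25 kg; grip it across the rim. Origin on its axis at the underside, z along its axis from underside to top. It starts screwed right down on the fixture's stud, loose enough for the fingers. Two lugs in its bore run in the stud's thread. Seen from above it unscrews anticlockwise; pulling does not free it.
- wheel_mid (a point): Centre of the handwheel, on its axis 20 mm above its underside
- fixture: Fixed clamping fixture: dark steel base 130 x 84 x 10 mm, two copper bars under a steel strap, an upright threaded stud, 32 mm over the thread, in its middle. Origin under the middle, on the stud's axis; z up. The handwheel's seat (a 52 mm disc) is 40 mm above the bench, the strap's top 30 mm, the stud's end 81 mm.
- stud_top (a point): Middle of the stud's upper end, 81 mm above the bench. The stud has a coarse right-handed two-start thread: the handwheel rises 30 mm a turn (4.8 mm a radian, about 3 mm of axial play) and is free after about 4.9 rad (280 degrees), 23 mm up; then it lifts straight off. Let go part way, it stays where it is, so it can be turned in several grasps.
- pad: Fixed round black rubber pad, 100 mm diameter, 4 mm thick; origin under its centre. Tall equipment stands at the back (beyond about x = 0.65 m) and at the left (beyond about y = 0.35 m), so lean a tilted tool to another side there.
- rest: Fixed light metal rest for the handwheel on edge: foot 105 x 90 x 8 mm, a backrest 38 mm wide leaning 30 degrees back, and square to it a black V seat of two blocks, 40 mm deep, that carry the rim 35 degrees either side of its lowest point. Origin on the bench; x points from front to back, y along the seat, z up. Fingers pass on both sides of the backrest, above the V.
- rest_seat (a point): Where the centre of the handwheel's underside is when it stands on the rest: on the backrest's front face, 10 mm behind and 60 mm above the rest's origin, same axes as the rest. The handwheel's z axis then points to the front and up: (-0.87, 0, 0.5) in the rest's frame, 60 degrees from vertical.
- cup_washers: Small yellow parts cup with washers, 64 mm diameter, 26 mm high, loose bystander; origin under its centre
- tape_black: Black roll of tape lying flat, 63 mm diameter, 19 mm high, loose bystander; origin under its centre
- grease_tin: White tin with a yellow lid, 62 mm diameter, 40 mm high, loose bystander; origin under its centre
Things that resemble listed ones, but are neither listed nor needed, are in the scene too. Of the things that look like the pad, the larger one is meant.

How it is judged:
On the way, in this order (a step that is already met when the one before it is completed fails the run):
1. the handwheel is off the stud: its underside is above the stud's end (z of handwheel in the frame of fixture above 0.085 m), for 0.1 s.
2. the handwheel lies flat on the pad, its centre within 40 mm of the pad's, let go and still (horizontal distance between handwheel and pad below 0.04 m and height (world z) of handwheel below 0.01 m and angle between handwheel's own z axis and vertical below 0.15 rad and contact force between the fingers and handwheel below 0.1 N and contact force between handwheel and pad above 0.5 N and linear speed of handwheel below 0.03 m/s), for 0.2 s.
At the end, for the whole second after the job is handed in: The handwheel stands on edge in the V of the rest and leans on the backrest, let go and at rest: the centre of its underside within 12 mm of the seat point, its axis 50 to 70 degrees from vertical with the top facing the front of the rest (distance between handwheel and rest_seat below 0.012 m and angle between handwheel's own z axis and vertical between 0.87 and 1.22 rad and x of wheel_mid in the frame of rest_seat below -0.005 m and contact force between handwheel and rest above 0.5 N and linear speed of handwheel below 0.02 m/s); the robot touches nothing.
It fails at once if the parts cup, the black tape or the tin is moved more than 30 mm (distance of any of cup_washers, tape_black, grease_tin from where it was at the start of the episode above 0.03 m).
It also fails if it takes over 67 s, if anything falls off the work surface, if the arm or the gripper's body presses on something with over 40 N, if the wrist force passes 120 N, or if a joint passes its speed limit or range.

## Robot

A 7-joint arm with a two-finger parallel gripper is mounted at the origin on the work surface; the furniture and walls round the work are solid. World frame = base frame: x ahead of the robot, y to its left, z up, the work surface at z = 0. Lengths are in m, angles in rad, forces in N, time in s.
With the tool pointing down it reaches from about 0.4 to 0.85 m from the base axis. Payload 4.5 kg.
Tool frame: the origin (TCP) lies where the fingers leave the gripper's body, on its centre line; the fingertips stand 64 mm ahead of it and the grasp point (between the pads) lies 45 mm ahead of it; z points along the fingers, y is the line along which they close (so a half turn about z gives the same grasp; the last joint's range is limited). The gripper opens to 88 mm and grips with 3 to 60 N. Pads are 18 mm wide; open, the fingers measure 123 mm over their backs; the gripper's body (75 mm by 187 mm) begins 45 mm behind the grasp point.
Start: joints at [1.255, 0.689, -0.195, 1.565, 0.157, 0.902, -0.215], TCP at [0.214, -0.587, 0.303] pointing down, gripper open.
Joint ranges: [-3.01, 3.01], [-0.46, 2.08], [-1.47, 1.51], [0.13, 2.56], [-1, 4.14], [0.04, 2.09], [-2.66, 2.66]. Speed limits (rad/s): [2.57, 2.57, 3.14, 3.14, 3.14, 3.14, 3.14].

## Interface

Orientations are given as a unit quaternion [x, y, z, w].
In Python, from plant import r gives the robot as it stands.
- The arm moves only by the tool play_rows, never from a script. Its arguments are lists of equal length, an entry for each row: "translation": the shift along the tool's x, y, z in m, a list of three; "delta_rot": the turn, a rotation vector about the tool's x, y, z in degrees, a list of three; "grip": the opening, from -1 (shut) to 1 (fully open). In form: {"translation": [[x, y, z], ...], "delta_rot": [[rx, ry, rz], ...], "grip": [grip, ...]}. A call has 1 to 20 rows; each row shifts and turns the commanded pose from where the row before left it, along the tool's axes as they then stand; what a row does not reach is not made up. A row lasts 1/8 s, in which the tool goes at most 62.5 mm and 10.7 degrees, less where a joint would pass 70% of its speed; a pose out of reach is approached as far as the arm can. A call with a gripper value outside its range is refused whole. The fingers move at their own pace and stop on an object; "squeeze" is the grip in N (left out, the last holds). Time passes only in rows, so rows that do not move let the fingers close. It gives the time, the measured TCP pose, the force, the opening and the grip force at its end, in the units of the state.
- r.get_state(): the state, without advancing time (a new reading comes with each control period).
- r.snapshot(name): name is "scene" or "top" or "wrist"; returns the picture (420x560x3 uint8, blue, green, red); there is no depth.
- r.get_calibration(name): a dict with "intrinsics" (3x3 intrinsics, pixels), "eye" and "rotation" of the camera in the world. Camera axes: x right, y up, looking along -z (the intrinsics and any distortion apply to the point x, -y, -z); pixel columns grow to the right and rows downward; lengths in m; the calibration is good to about 2 mm. A picture is of the moment at which its call begins: read the wrist's pose just before it. get_calibration takes no time and is no camera call; for the wrist camera it gives the pose at the moment of the call.
- r.finish_job(): hands the job in; it is judged then, once.
Trained networks look in the newest picture that a camera, given by its name, has taken for a name from the list of things; names that differ only in an ending like _2 or _b are one class to them, and where a whole thing is asked for, a point or a joint stands for the part that bears it (a point fixed in the world has none). Each returns a list of dicts, best first, with "confidence" (0 to 1); they miss things now and then, are a little off and sometimes report something else, mostly with a low value. They report only what shows in the picture. A call takes as long as a camera call. They do not tell look-alikes from the thing itself.
- r.look_for(camera, target): "point" ([x, y, z] in m, in world coordinates, good to about 4 mm: the middle of the surface that is visible of it).
- r.silhouettes(camera, target): "pixels" (420x560 bool, what is visible of it).
The state is a dict: "clock": time; "q": joint angles; "qd": joint speeds; "joint_torque": joint torques, N m; "tool_pos": TCP position; "eef_rot": TCP orientation; "contact_force": force on the tool from outside, world axes, zero at the start; "moment": the same for the moment, N m; "opening": opening from 0.0 (shut) to 1.0 (fully open); "finger_force": force on a finger pad.
Only numpy, scipy, OpenCV 4.12 (cv2) and the standard library are available. Lean on these libraries where they do the work, as an engineer would, in place of code of your own. Each camera call takes 0.05 s, during which the arm holds its last target. There are 200 camera calls.

## Working session

There is one attempt and no reset: what is moved stays moved. The work goes in short steps, Python scripts to look and compute and a tool call to move; the robot and the scene stay as the last step left them, time stands still between calls to the robot, and variables do not carry over. Pictures are saved under pics/ and viewed, at most 10 in all, crops included, and the job is handed in when it is done.

Besides the shell and the picture viewer there is one more tool, called after "Call:" by a JSON object that holds its "method" and its "body". play_rows: Moves the arm, as the interface text tells. Its arguments: {"type":"object","properties":{"translation":{"type":"array","items":{"type":"array","items":{"type":"number"}}},"delta_rot":{"type":"array","items":{"type":"array","items":{"type":"number"}}},"grip":{"type":"array","items":{"type":"number"}},"squeeze":{"type":"number"}},"required":["translation","delta_rot","grip"]}

```bash
ls; mkdir -p pics; python3 - <<'E'
from plant import r
import cv2,numpy as np
s=r.get_state();print(s)
a=r.snapshot("scene");b=r.snapshot("top")
cv2.imwrite("pics/a.png",a);cv2.imwrite("pics/b.png",b)
for c in ("scene","top"):
  k=r.get_calibration(c);print(c,np.round(k["intrinsics"],1).tolist(),np.round(k["eye"],3),np.round(k["rotation"],3).tolist(),k.keys())
  for t in ("handwheel","fixture","stud_top","pad","rest","cup_washers","tape_black","grease_tin"):
    print(t,[(np.round(d["point"],3).tolist(),round(d["confidence"],2)) for d in r.look_for(c,t)])
E
```

```text
pics
{'clock': 0.0, 'q': array([ 1.25478687,  0.69000973, -0.19452369,  1.56634866,  0.15732478,
        0.90249611, -0.2150917 ]), 'qd': array([-0.00144091, -0.00184729, -0.0008438 , -0.00064312, -0.00035544,
        0.00054213, -0.0003593 ]), 'joint_torque': array([ 6.62927941e-04, -5.27572417e+01, -1.26711611e+00, -1.53430349e+01,
       -5.27630048e-02,  6.77433360e-03,  1.59090405e-04]), 'tool_pos': array([ 0.21398258, -0.58667556,  0.30189288]), 'eef_rot': array([ 9.84732586e-01,  1.74071429e-01, -2.33726395e-04, -9.03530525e-04]), 'contact_force': array([ 1.02402782, -0.4491723 ,  0.27089702]), 'moment': array([-0.0251846 , -0.00172309,  0.00705643]), 'finger_force': 0.0, 'opening': 0.999020972691086}
scene [[430.2, 0.0, 285.0], [0.0, 430.2, 215.3], [0.0, 0.0, 1.0]] [-0.11   0.502  0.451] [-0.228, 0.477, 0.764, -0.369] dict_keys(['intrinsics', 'eye', 'rotation'])
handwheel [([0.494, -0.119, 0.069], 0.72)]
fixture [([0.496, -0.119, 0.067], 0.67), ([0.485, -0.121, 0.012], 0.65)]
stud_top [([0.483, -0.119, 0.014], 0.83), ([0.492, -0.12, 0.073], 0.66)]
pad [([0.346, -0.063, 0.0], 0.94), ([0.46, 0.031, 0.006], 0.65), ([0.611, 0.004, 0.016], 0.6)]
rest [([0.476, 0.167, 0.023], 0.69)]
cup_washers [([0.612, 0.008, 0.014], 0.57)]
tape_black [([0.374, 0.092, 0.018], 0.86)]
grease_tin [([0.631, 0.114, 0.036], 0.57)]
top [[383.1, 0.0, 277.0], [0.0, 383.1, 210.1], [0.0, 0.0, 1.0]] [0.432 0.047 0.923] [-0.016, 0.04, 0.708, -0.705] dict_keys(['intrinsics', 'eye', 'rotation'])
handwheel [([0.504, -0.134, 0.084], 0.59)]
fixture [([0.499, -0.125, 0.022], 0.9)]
stud_top [([0.505, -0.126, 0.021], 0.68)]
pad [([0.354, -0.067, 0.004], 0.95), ([0.469, 0.021, 0.006], 0.66)]
rest [([0.49, 0.157, 0.007], 0.61), ([0.507, -0.136, 0.08], 0.33), ([0.501, -0.123, 0.023], 0.3)]
cup_washers []
tape_black [([0.382, 0.092, 0.019], 0.64)]
grease_tin [([0.629, 0.106, 0.04], 0.87), ([0.502, -0.126, 0.02], 0.4)]
```

View pics/a.png

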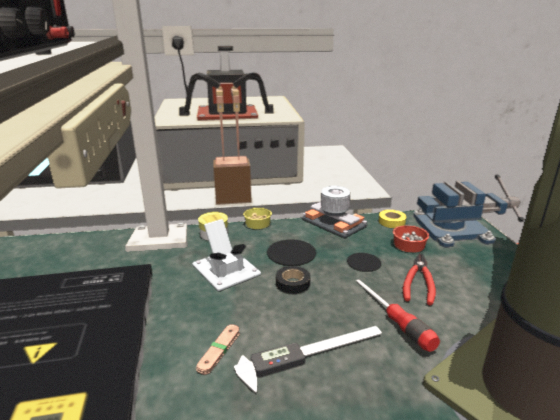

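View pics/b.png

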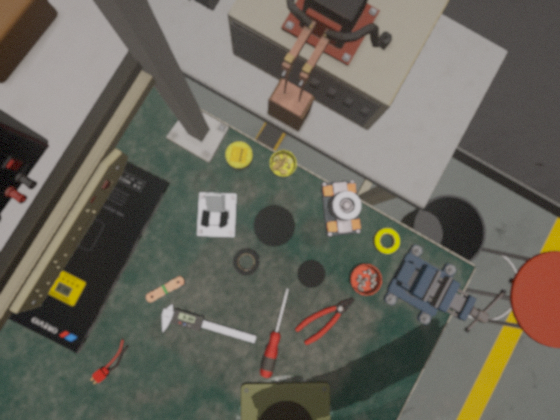

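The scene view has the handwheel on the fixture at about (336,203), the large pad at (291,252) and the small look-alike disc at (364,262). It also shows the rest at (226,262), the tape at (293,279), and the tin and yellow cup at (213,224) and (258,218). In the top view they are at wheel (346,205), pad (274,225) and rest (216,213), with the rest's backrest toward +x.

```bash
cat > h.py <<'E'
from plant import r
import cv2,numpy as np
from scipy.spatial.transform import Rotation as R
def cam(c):
    k=r.get_calibration(c);q=np.array(k["rotation"])
    return np.array(k["intrinsics"]),np.array(k["eye"]),(R.from_quat(q).as_matrix() if q.size==4 else q)
def un(k,uv,z):
    K,e,M=k;uv=np.atleast_2d(uv).astype(float)
    d=np.c_[(uv[:,0]-K[0,2])/K[0,0],-(uv[:,1]-K[1,2])/K[1,1],-np.ones(len(uv))]@M.T
    return e+d*((z-e[2])/d[:,2])[:,None]
def proj(k,p):
    K,e,M=k;c=(np.atleast_2d(p)-e)@M
    return np.c_[K[0,2]+K[0,0]*c[:,0]/-c[:,2],K[1,2]-K[1,1]*c[:,1]/-c[:,2]]
def cont(m):
    c=max(cv2.findContours(m.astype(np.uint8),0,1)[0],key=cv2.contourArea);return c[:,0,:]
E
python3 - <<'E'
from h import *
im=r.snapshot("top");k=cam("top")
for t,z in (("handwheel",.08),("pad",.004),("rest",.008),("fixture",.01),("cup_washers",.026),("grease_tin",.04),("tape_black",.019)):
  for d in r.silhouettes("top",t):
    c=cont(d["pixels"])
    if len(c)<5: continue
    w=un(k,c,z)[:,:2].astype(np.float32); (o,sz,an)=cv2.minAreaRect(w); cc,rr=cv2.minEnclosingCircle(w)
    print(t,round(d["confidence"],2),"rect",np.round(o,4),np.round(sz,3),round(an,1),"circ",np.round(cc,4),round(rr,3))
cv2.imwrite("pics/c.png",np.hstack([cv2.resize(im[180:250,180:250],(400,400),interpolation=2),cv2.resize(im[170:240,305:375],(400,400),interpolation=2)]))
E
```

```text
handwheel 0.84 rect [ 0.5075 -0.1354] [0.067 0.063] 89.9 circ [ 0.5069 -0.1345] 0.035
handwheel 0.75 rect [0.4639 0.0261] [0.086 0.088] 89.6 circ [0.4639 0.0254] 0.046
handwheel 0.18 rect [0.6042 0.0042] [0.054 0.059] 89.7 circ [0.6038 0.0039] 0.03
pad 0.71 rect [ 0.353  -0.0646] [0.062 0.059] 89.4 circ [ 0.3525 -0.0652] 0.033
pad 0.71 rect [0.6202 0.0018] [0.061 0.061] 26.1 circ [6.199e-01 4.000e-04] 0.032
pad 0.57 rect [0.4675 0.0219] [0.097 0.098] 71.5 circ [0.4674 0.0223] 0.05
rest 0.59 rect [0.4941 0.159 ] [0.09  0.105] 87.3 circ [0.4938 0.1588] 0.065
rest 0.43 rect [ 0.5098 -0.1369] [0.132 0.088] 6.7 circ [ 0.5087 -0.1374] 0.074
fixture 0.88 rect [ 0.5088 -0.1365] [0.13  0.086] 5.3 circ [ 0.5081 -0.1372] 0.073
cup_washers 0.65 rect [6.163e-01 6.000e-04] [0.059 0.063] 18.5 circ [0.6168 0.0011] 0.032
cup_washers 0.45 rect [ 0.5135 -0.146 ] [0.074 0.069] 89.9 circ [ 0.5127 -0.1457] 0.038
grease_tin 0.95 rect [0.6288 0.1036] [0.066 0.063] 0.2 circ [0.6288 0.1037] 0.035
tape_black 0.66 rect [0.3811 0.0882] [0.063 0.063] 89.9 circ [0.3821 0.0883] 0.032
```

View pics/c.png

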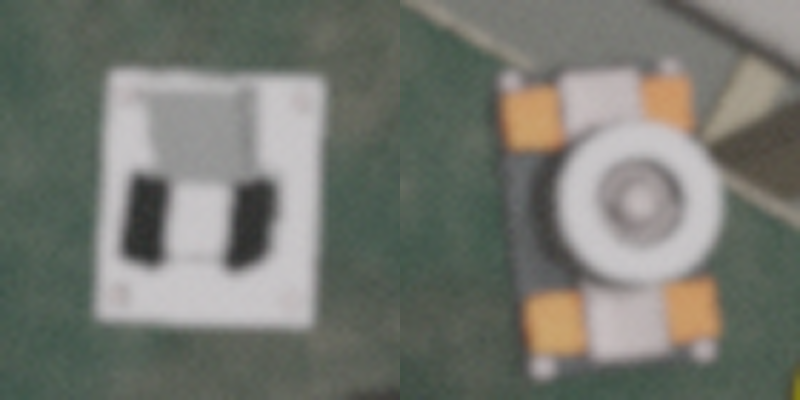

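Call:
{"method": "play_rows", "body": {"translation": [[0.043, -0.0325, 0.003], [0.043, -0.0325, 0.003], [0.043, -0.0325, 0.003], [0.043, -0.0325, 0.003], [0.043, -0.0325, 0.003], [0.043, -0.0325, 0.003], [0.043, -0.0325, 0.003], [0.043, -0.0325, 0.003], [0.043, -0.0325, 0.003], [0.043, -0.0325, 0.003], [0, 0, 0], [0, 0, 0]], "delta_rot": [[0, 0, 0], [0, 0, 0], [0, 0, 0], [0, 0, 0], [0, 0, 0], [0, 0, 0], [0, 0, 0], [0, 0, 0], [0, 0, 0], [0, 0, 0], [0, 0, 0], [0, 0, 0]], "grip": [1, 1, 1, 1, 1, 1, 1, 1, 1, 1, 1, 1]}}

```text
clock: 2.8
tool_pos: [0.5064, -0.1351, 0.2727]
eef_rot: [0.985, 0.174, -0.0, 0.0]
contact_force: [-0.9, -0.4, 0.5]
opening: 0.997
finger_force: 0.0
```

```bash
python3 - <<'E'
from h import *
s=r.get_state();k=cam("wrist");im=r.snapshot("wrist");cv2.imwrite("pics/d.png",im)
print(s["clock"],s["tool_pos"],np.round(s["q"],3),R.from_quat(s["eef_rot"]).as_matrix().round(3).tolist(),k[1],k[2].round(3).tolist())
for t,z in (("handwheel",.08),("fixture",.01),("pad",.004)):
  for d in r.silhouettes("wrist",t):
    c=cont(d["pixels"]);w=un(k,c,z)[:,:2].astype(np.float32)
    if len(c)>5: print(t,d["confidence"],[np.round(x,4) for x in cv2.minAreaRect(w)],[np.round(x,4) for x in cv2.minEnclosingCircle(w)])
k=cam("top")
w=un(k,180+np.array([[108,70],[97,320],[312,327],[326,75]])*70/400,.008)
print("foot corners",w.round(4).tolist(), w.mean(0))
E
```

```text
2.8 [ 0.5064127  -0.13506084  0.27268199] [ 0.243  0.599 -0.113  1.904  0.107  0.645 -1.158] [[0.94, 0.343, -0.001], [0.343, -0.94, -0.001], [-0.001, 0.001, -1.0]] [ 0.58532359 -0.10577988  0.35383122] [[0.344, 0.889, 0.304], [-0.939, 0.325, 0.112], [0.001, -0.324, 0.946]]
handwheel 0.84 [array([ 0.5124, -0.1348]), array([0.0691, 0.0626]), np.float64(20.1121)] [array([ 0.5122, -0.1345]), np.float64(0.0349)]
fixture 0.81 [array([ 0.5079, -0.136 ]), array([0.1325, 0.0832]), np.float64(5.4579)] [array([ 0.509 , -0.1358]), np.float64(0.075)]
pad 0.37 [array([0.6052, 0.006 ]), array([0.043 , 0.0667]), np.float64(20.1285)] [array([0.6153, 0.0088]), np.float64(0.0345)]
foot corners [[0.5478, 0.2022, 0.008], [0.4435, 0.2057, 0.008], [0.4401, 0.1169, 0.008], [0.5455, 0.1114, 0.008]] [0.49424122 0.15905033 0.008     ]
```

View pics/d.png

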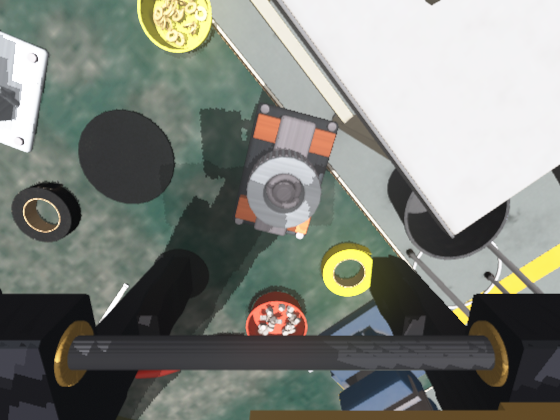

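The wheel sits at (285,190) in the wrist view, clear of its neighbours. The two cameras agree on a stud axis near (0.508, -0.136). Next I turn q7 to its low end and descend to grip.

Call:
{"method": "play_rows", "body": {"translation": [[0.0015, 0.0015, 0.017], [0, 0, 0.017], [0, 0, 0.017], [0, 0, 0.017], [0, 0, 0.017], [0, 0, 0.017], [0, 0, 0.017], [0, 0, 0.017], [0, 0, 0.0145], [0, 0, 0.014], [0, 0, 0], [0, 0, 0], [0, 0, 0], [0, 0, 0], [0, 0, 0]], "delta_rot": [[0, 0, 10.5], [0, 0, 10.5], [0, 0, 10.5], [0, 0, 10.5], [0, 0, 10.5], [0, 0, 10.5], [0, 0, 10.5], [0, 0, 0], [0, 0, 0], [0, 0, 0], [0, 0, 0], [0, 0, 0], [0, 0, 0], [0, 0, 0], [0, 0, 0]], "grip": [1, 1, 1, 1, 1, 1, 1, 1, 1, 1, 1, -1, -1, -1, -1], "squeeze": 25}}

```text
clock: 4.88
tool_pos: [0.509, -0.1354, 0.1087]
eef_rot: [0.893, -0.45, 0.0, -0.0]
contact_force: [-0.8, 0.4, 3.3]
opening: 0.715
finger_force: 25.0
```

```bash
python3 - <<'E'
from h import *
s=r.get_state()
print(s["clock"],s["tool_pos"],np.round(s["q"],3),s["eef_rot"],s["opening"]*88,s["finger_force"],s["contact_force"],s["moment"])
E
```

```text
4.875 [ 0.50896629 -0.13540673  0.10868544] [ 0.097  0.893  0.127  2.001 -0.38   0.269 -1.959] [ 8.93190342e-01 -4.49678567e-01  4.40303928e-04 -7.10154338e-05] 62.885598213585446 24.999958520784276 [-0.7617724   0.40335649  3.25907583] [0.13614288 0.05150222 0.01625804]
```

Call:
{"method": "play_rows", "body": {"translation": [[0, 0, -0.00084], [0, 0, -0.00084], [0, 0, -0.00084], [0, 0, -0.00084], [0, 0, -0.00084], [0, 0, -0.00084], [0, 0, -0.00084], [0, 0, -0.00084], [0, 0, -0.00084], [0, 0, -0.00084], [0, 0, -0.00084], [0, 0, -0.00084], [0, 0, -0.00084], [0, 0, -0.00084]], "delta_rot": [[0, 0, -10], [0, 0, -10], [0, 0, -10], [0, 0, -10], [0, 0, -10], [0, 0, -10], [0, 0, -10], [0, 0, -10], [0, 0, -10], [0, 0, -10], [0, 0, -10], [0, 0, -10], [0, 0, -10], [0, 0, -10]], "grip": [-1, -1, -1, -1, -1, -1, -1, -1, -1, -1, -1, -1, -1, -1]}}

```text
clock: 6.62
tool_pos: [0.5087, -0.1364, 0.1198]
eef_rot: [0.726, 0.687, -0.001, 0.001]
contact_force: [0.5, -1.0, -2.2]
opening: 0.717
finger_force: 25.0
```

```bash
cat > st.py <<'E'
from h import *
s=r.get_state()
print(s["clock"],s["tool_pos"].round(4),np.round(s["q"],3),s["eef_rot"].round(4),round(s["opening"]*88,1),s["finger_force"],s["contact_force"].round(1),s["moment"].round(2))
E
python3 st.py
```

```text
6.625 [ 0.5087 -0.1364  0.1198] [ 0.367  0.877 -0.323  1.985  0.699  0.391 -0.56 ] [ 7.265e-01  6.872e-01 -6.000e-04  5.000e-04] 63.1 24.99536055183853 [ 0.5 -1.  -2.2] [-0.19 -0.21 -0.03]
```

Call:
{"method": "play_rows", "body": {"translation": [[0, 0, -0.00084], [0, 0, -0.00084], [0, 0, -0.00084], [0, 0, -0.00084], [0, 0, -0.00084], [0, 0, -0.00084], [0, 0, -0.00084], [0, 0, -0.00084], [0, 0, -0.00084], [0, 0, -0.00084], [0, 0, -0.00084], [0, 0, -0.00084], [0, 0, -0.00084], [0, 0, -0.00084], [0, 0, -0.00084]], "delta_rot": [[0, 0, -10], [0, 0, -10], [0, 0, -10], [0, 0, -10], [0, 0, -10], [0, 0, -10], [0, 0, -10], [0, 0, -10], [0, 0, -10], [0, 0, -10], [0, 0, -10], [0, 0, -10], [0, 0, -10], [0, 0, -10], [0, 0, -10]], "grip": [-1, -1, -1, -1, -1, -1, -1, -1, -1, -1, -1, -1, -1, -1, -1]}}

```text
clock: 8.5
tool_pos: [0.5087, -0.136, 0.1322]
eef_rot: [-0.476, 0.88, -0.0, -0.0]
contact_force: [0.6, -0.2, -2.7]
opening: 0.713
finger_force: 25.0
```

```bash
python3 st.py
```

```text
8.5 [ 0.5087 -0.136   0.1322] [ 0.691  1.014 -0.928  1.965  1.165  0.833  1.638] [-4.758e-01  8.795e-01 -3.000e-04 -4.000e-04] 62.7 24.995189742185175 [ 0.6 -0.2 -2.7] [ 0.07 -0.22  0.  ]
```

Call:
{"method": "play_rows", "body": {"translation": [[0, 0, -0.002], [0, 0, -0.003], [0, 0, -0.005], [0, 0, -0.005], [0, 0, 0]], "delta_rot": [[0, 0, 0], [0, 0, 0], [0, 0, 0], [0, 0, 0], [0, 0, 0]], "grip": [-1, -1, -1, -1, -1]}}

```text
clock: 9.12
tool_pos: [0.5089, -0.1354, 0.1481]
eef_rot: [-0.473, 0.881, -0.0, 0.0]
contact_force: [0.6, 0.7, -1.8]
opening: 0.715
finger_force: 25.0
```

```bash
python3 st.py
```

```text
9.125 [ 0.5089 -0.1354  0.1481] [ 0.701  0.99  -0.947  1.96   1.129  0.85   1.658] [-4.735e-01  8.808e-01 -4.000e-04  2.000e-04] 62.9 24.999815840710653 [ 0.6  0.7 -1.8] [ 0.17 -0.15 -0.03]
```

Call:
{"method": "play_rows", "body": {"translation": [[0, 0, -0.015], [0, 0, -0.015], [0, 0, -0.015], [0, 0, -0.015], [0, 0, -0.015], [0, 0, 0], [0.012, 0.039, 0], [0.012, 0.039, 0], [0.012, 0.039, 0], [0.012, 0.038, 0], [0, 0, 0.05], [0, 0, 0.03], [0, 0, 0]], "delta_rot": [[0, 0, 9.8], [0, 0, 9.8], [0, 0, 9.8], [0, 0, 9.8], [0, 0, 9.8], [0, 0, 9.8], [0, 0, 0], [0, 0, 0], [0, 0, 0], [0, 0, 0], [0, 0, 0], [0, 0, 0], [0, 0, 0]], "grip": [-1, -1, -1, -1, -1, -1, -1, -1, -1, -1, -1, -1, -1]}}

```text
clock: 10.75
tool_pos: [0.4658, 0.0215, 0.1413]
eef_rot: [0.019, 1.0, -0.001, -0.002]
contact_force: [-0.1, -0.2, -1.4]
opening: 0.713
finger_force: 25.0
```

```bash
python3 st.py; python3 - <<'E'
from h import *
k=cam("wrist");im=r.snapshot("wrist");cv2.imwrite("pics/e.png",im)
for c in ("wrist","scene"):
  if c=="scene": k=cam(c);r.snapshot(c)
  for t,z in (("pad",.004),("rest",.008)):
   for d in r.silhouettes(c,t):
    c_=cont(d["pixels"]);w=un(k,c_,z)[:,:2].astype(np.float32)
    if len(c_)>5: print(c,t,d["confidence"],[np.round(x,4) for x in cv2.minAreaRect(w)],[np.round(x,4) for x in cv2.minEnclosingCircle(w)])
E
```

```text
10.75 [0.4658 0.0215 0.1413] [ 0.233  0.858 -0.625  2.144  1.109  0.517  0.272] [ 1.920e-02  9.998e-01 -5.000e-04 -1.900e-03] 62.7 24.999911915219855 [-0.1 -0.2 -1.4] [ 0.09 -0.13 -0.02]
wrist pad 0.96 [array([0.4509, 0.0254]), array([0.0985, 0.0668]), np.float64(84.4521)] [array([0.466 , 0.0239]), np.float64(0.0499)]
wrist pad 0.9 [array([ 0.3569, -0.0632]), array([0.0658, 0.0577]), np.float64(87.8701)] [array([ 0.3532, -0.0633]), np.float64(0.0334)]
wrist rest 0.73 [array([0.495 , 0.1689]), array([0.111 , 0.1102]), np.float64(87.8941)] [array([0.4957, 0.1698]), np.float64(0.0772)]
wrist rest 0.29 [array([0.6132, 0.0024]), array([0.0663, 0.0408]), np.float64(85.844)] [array([0.6213, 0.0013]), np.float64(0.0349)]
scene pad 0.92 [array([0.4641, 0.026 ]), array([0.0987, 0.0972]), np.float64(51.7303)] [array([0.4636, 0.0249]), np.float64(0.0526)]
scene pad 0.64 [array([ 0.3492, -0.0607]), array([0.0619, 0.0642]), np.float64(18.0245)] [array([ 0.35  , -0.0591]), np.float64(0.0341)]
scene pad 0.35 [array([ 0.6144, -0.1118]), array([0.0735, 0.1818]), np.float64(51.9009)] [array([ 0.6179, -0.1067]), np.float64(0.0921)]
scene rest 0.62 [array([0.5536, 0.1455]), array([0.1156, 0.2581]), np.float64(79.2788)] [array([0.5526, 0.1402]), np.float64(0.1371)]
```

View pics/e.png

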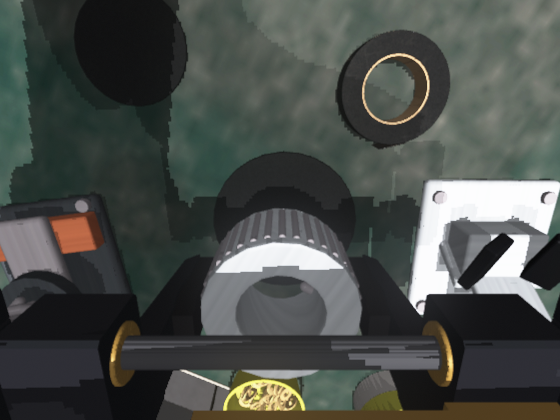

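The pad is at about (285,200) in the wrist view, directly below the held wheel, and the rest is to the right, clear of it. I can lower now.

Call:
{"method": "play_rows", "body": {"translation": [[0, 0.001, 0.03], [0, 0, 0.02], [0, 0, 0.01], [0, 0, 0.004], [0, 0, 0], [0, 0, 0]], "delta_rot": [[0, 0, 0], [0, 0, 0], [0, 0, 0], [0, 0, 0], [0, 0, 0], [0, 0, 0]], "grip": [-1, -1, -1, -1, -1, -1]}}

```text
clock: 11.8
tool_pos: [0.4673, 0.0224, 0.0791]
eef_rot: [0.02, 1.0, 0.0, 0.001]
contact_force: [-0.6, 0.3, -2.0]
opening: 0.719
finger_force: 25.0
```

Call:
{"method": "play_rows", "body": {"translation": [[0, 0, 0.003], [0, 0, 0.002], [0, 0, 0.001], [0, 0, 0.001], [0, 0, 0]], "delta_rot": [[0, 0, 0], [0, 0, 0], [0, 0, 0], [0, 0, 0], [0, 0, 0]], "grip": [-1, -1, -1, -1, -1]}}

```text
clock: 12.42
tool_pos: [0.4668, 0.0224, 0.0726]
eef_rot: [0.02, 1.0, -0.0, 0.001]
contact_force: [-2.1, -0.9, 11.7]
opening: 0.713
finger_force: 25.0
```

Call:
{"method": "play_rows", "body": {"translation": [[0, 0, 0], [0, 0, 0], [0, 0, 0], [0, 0, 0], [0, 0, 0], [0, 0, -0.004], [0, 0, 0]], "delta_rot": [[0, 0, 0], [0, 0, 0], [0, 0, 0], [0, 0, 0], [0, 0, 0], [0, 0, 0], [0, 0, 0]], "grip": [1, 1, 1, 1, 1, 1, 1]}}

```text
clock: 13.3
tool_pos: [0.467, 0.0224, 0.0759]
eef_rot: [0.02, 1.0, 0.0, 0.0]
contact_force: [0.2, 0.4, -0.5]
opening: 1.0
finger_force: 0.0
```

```bash
python3 st.py; python3 - <<'E'
from h import *
k=cam("scene");im=r.snapshot("scene")
cv2.imwrite("pics/f.png",cv2.resize(im[140:320,150:390],(800,600),interpolation=2))
for d in r.silhouettes("scene","handwheel"):
    c_=cont(d["pixels"]);w=un(k,c_,.044)[:,:2].astype(np.float32);print(d["confidence"],c_.mean(0),un(k,c_.mean(0),.024))
r.snapshot("top");print([(d["point"],d["confidence"]) for c in("top","scene") for d in r.look_for(c,"handwheel")])
E
```

```text
13.3 [0.467  0.0224 0.0759] [ 0.148  0.969 -0.483  2.157  1.397  0.399  0.008] [1.970e-02 9.998e-01 0.000e+00 3.000e-04] 88.0 0.0 [ 0.2  0.4 -0.5] [ 0.04 -0.14 -0.06]
0.77 [293.1010101  242.77777778] [[0.46357526 0.02242698 0.024     ]]
[([0.454, 0.0338, 0.0349], 0.6)]
```

View pics/f.png

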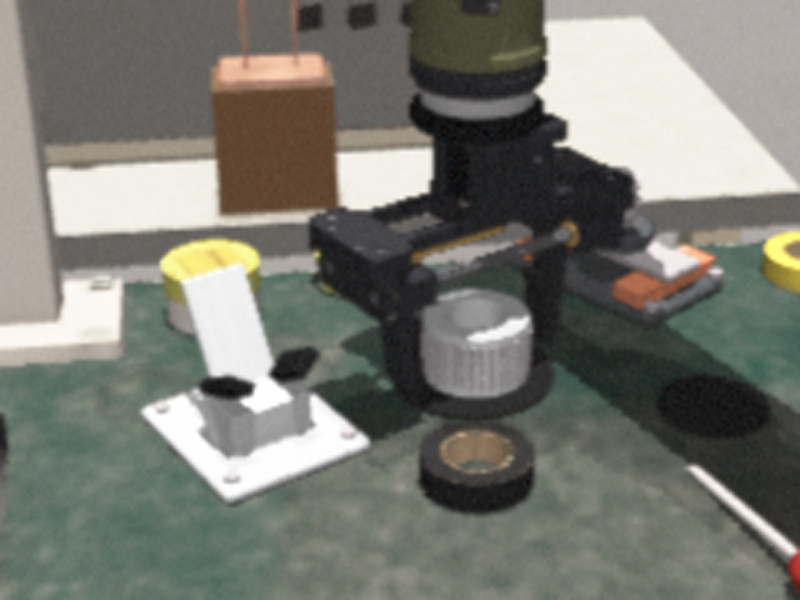

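The scene view shows the wheel flat on the pad at (477,345) in the crop, with the open fingers clear on both sides. I'll tilt the tool about the grasp point and take it again.

Call:
{"method": "play_rows", "body": {"translation": [[-0.0055, 0, 0.0005], [-0.0065, 0, 0.0005], [-0.0065, 0, 0.0005], [0, 0, 0.001], [0, 0, 0]], "delta_rot": [[0, 8.33, 0], [0, 8.33, 0], [0, 8.33, 0], [0, 0, 0], [0, 0, 0]], "grip": [1, 1, 1, 1, 1]}}

```text
clock: 14.18
tool_pos: [0.483, 0.0166, 0.0698]
eef_rot: [0.022, 0.985, -0.007, -0.173]
contact_force: [-0.0, -0.2, 0.3]
opening: 1.005
finger_force: 0.0
```

```bash
python3 st.py; python3 -c "
from h import *
s=r.get_state();M=R.from_quat(s['eef_rot']).as_matrix();print(M.round(3).tolist(),s['tool_pos']+.045*M[:,2],s['tool_pos']+.064*M[:,2])"
```

```text
14.175 [0.483  0.0166 0.0698] [ 0.262  1.095 -0.667  1.836  0.718  0.861  0.709] [ 0.022   0.9846 -0.0075 -0.1731] 88.4 0.0 [-0.  -0.2  0.3] [ 0.06 -0.47 -0.01]
[[-0.939, 0.041, -0.341], [0.046, 0.999, -0.007], [0.341, -0.022, -0.94]] [0.46763898 0.01624951 0.02754281] [0.46115558 0.01611513 0.00968372]
```

Call:
{"method": "play_rows", "body": {"translation": [[0, 0.003, 0], [-0.002, 0.003, 0], [-0.002, 0, 0], [0, 0, 0], [0, 0, 0]], "delta_rot": [[0, 0, 0], [0, 2.5, 0], [0, 2.5, 0], [0, 0, 0], [0, 0, 0]], "grip": [1, 1, 1, 1, 1]}}

```text
clock: 14.8
tool_pos: [0.4875, 0.0226, 0.0687]
eef_rot: [0.022, 0.976, -0.006, -0.216]
contact_force: [-0.7, 0.0, 0.6]
opening: 1.001
finger_force: 0.0
```

```bash
python3 st.py; python3 -c "
from h import *
s=r.get_state();M=R.from_quat(s['eef_rot']).as_matrix();print(M.round(3).tolist(),s['tool_pos']+.045*M[:,2],s['tool_pos']+.064*M[:,2])"
```

```text
14.8 [0.4875 0.0226 0.0687] [ 0.26   1.134 -0.691  1.753  0.647  0.978  0.771] [ 0.0222  0.9761 -0.0064 -0.216 ] 88.1 0.0 [-0.7  0.   0.6] [ 0.2  -0.52  0.01]
[[-0.906, 0.041, -0.422], [0.046, 0.999, -0.003], [0.421, -0.022, -0.907]] [0.46851123 0.02244293 0.02793332] [0.46049426 0.02238607 0.01070761]
```

Call:
{"method": "play_rows", "body": {"translation": [[0.002, 0, 0.001], [0, 0, 0], [0, 0, 0], [0, 0, 0], [0, 0, 0], [0, 0, 0]], "delta_rot": [[0, 0, 0], [0, 0, 0], [0, 0, 0], [0, 0, 0], [0, 0, 0], [0, 0, 0]], "grip": [1, -1, -1, -1, -1, -1], "squeeze": 35}}

```text
clock: 15.55
tool_pos: [0.4859, 0.0225, 0.0684]
eef_rot: [0.023, 0.976, -0.006, -0.216]
contact_force: [-0.2, -0.4, 1.0]
opening: 0.711
finger_force: 35.0
```

```bash
python3 st.py; python3 - <<'E'
from h import *
s=r.get_state();M=R.from_quat(s['eef_rot']).as_matrix();p=s['tool_pos'];print(p+.045*M[:,2])
# wheel pose in tool frame (wheel upright, underside z .004, axis x~.4668, y at grasp)
g=p+.045*M[:,2]; w=np.array([.4668,g[1],.004]); tw=M.T@(w-p); zt=M.T@[0,0,1]
print("wheel in tool",tw.round(4),zt.round(3))
a=np.radians(-2.4);X=np.array([np.cos(a),np.sin(a),0]);Y=np.array([-np.sin(a),np.cos(a),0]);Z=np.array([0,0,1.])
zw=-np.sin(np.pi/3)*X+.5*Z
# final tool orientation: rotate current about Y by -60, with y_t = Y
M0=R.align_vectors([Y,[0,0,1]],[M[:,1],M@zt])[0].as_matrix()@M
Mf=R.from_rotvec(-Y*np.pi/3).as_matrix()@M0
seat=np.array([.4943,.159,0])+.01*X+.06*Z
pf=seat-Mf@tw
print("final TCP",pf.round(4),Mf.round(3).tolist(),"check zw",Mf@zt,zw,"tilt",np.degrees(np.arccos(-Mf[2,2])))
E
```

```text
15.55 [0.4859 0.0225 0.0684] [ 0.261  1.134 -0.691  1.758  0.648  0.975  0.769] [ 0.0227  0.976  -0.006  -0.2163] 62.6 34.9628698249785 [-0.2 -0.4  1. ] [ 0.15 -0.46 -0.01]
[0.46687476 0.02242362 0.02765405]
wheel in tool [-0.0099  0.0005  0.0665] [ 0.422 -0.022 -0.906]
final TCP [0.4581 0.1607 0.1087] [[-0.818, 0.051, 0.573], [0.039, 0.999, -0.034], [-0.574, -0.005, -0.819]] check zw [-0.86566785  0.02546344  0.49997079] [-0.86526575  0.03626538  0.5       ] tilt 35.03962130945914
```

Call:
{"method": "play_rows", "body": {"translation": [[0.006, 0, -0.012], [0.011, -0.0005, -0.024], [0.014, -0.001, -0.03], [0.014, -0.001, -0.03], [0, 0, 0], [0, 0, 0], [0, 0, 0], [0, 0, 0], [0, 0, 0], [0, 0, 0], [0, 0, 0], [0, 0, 0], [0, 0, 0]], "delta_rot": [[0, 0, 0], [0, 0, 0], [0, 0, 0], [0, 0, 0], [0, -7.5, 0], [0, -7.5, 0], [0, -7.5, 0], [0, -7.5, 0], [0, -7.5, 0], [0, -7.5, 0], [0, -7.5, 0], [0, -7.5, 0], [0, 0, 0]], "grip": [-1, -1, -1, -1, -1, -1, -1, -1, -1, -1, -1, -1, -1]}}

```text
clock: 17.18
tool_pos: [0.4879, 0.0094, 0.1708]
eef_rot: [0.018, 0.977, -0.042, 0.208]
contact_force: [0.2, 0.6, -1.7]
opening: 0.713
finger_force: 35.0
```

```bash
python3 st.py; python3 - <<'E'
from h import *
k=cam("wrist");im=r.snapshot("wrist");cv2.imwrite("pics/g.png",im)
s=r.get_state();M=R.from_quat(s['eef_rot']).as_matrix();print(M.round(3).tolist())
E
```

```text
17.175 [0.4879 0.0094 0.1708] [ 0.136  0.804 -0.56   2.388  2.145  0.68  -0.797] [ 0.0178  0.977  -0.0416  0.2085] 62.7 34.95786954679147 [ 0.2  0.6 -1.7] [ 0.18  0.44 -0.04]
[[-0.912, 0.054, 0.406], [0.019, 0.996, -0.09], [-0.409, -0.075, -0.91]]
```

View pics/g.png

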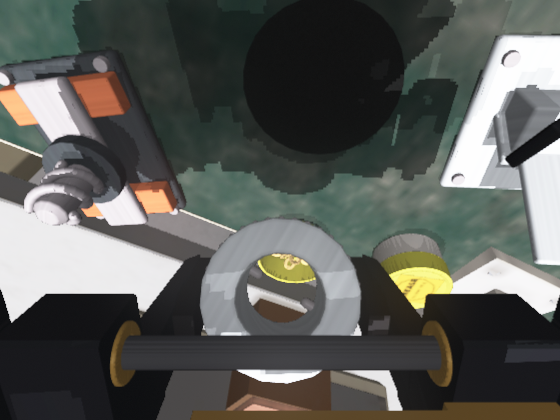

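The wheel is held firmly at (280,285), top face visible, and the rest is to the right. I'll compute the remaining move to a pre-pose above the rest.

```bash
cat > tgt.py <<'E'
from h import *
import sys
# usage: tgt.py up out [ox oy yaw]
up,out=map(float,sys.argv[1:3]); ox,oy,yaw=map(float,sys.argv[3:6]) if len(sys.argv)>3 else (.4943,.159,-2.4)
a=np.radians(yaw);X=np.array([np.cos(a),np.sin(a),0]);Y=np.array([-np.sin(a),np.cos(a),0]);Z=np.array([0,0,1.])
zw=-np.sin(np.pi/3)*X+.5*Z;u=.5*X+np.sin(np.pi/3)*Z
tw=np.array([-.0099,.0005,.0665]);zt=np.array([.422,-.022,-.906]);zt/=np.linalg.norm(zt)
Mf=R.align_vectors([Y,zw],[[0,1,0],zt],weights=[1,100])[0].as_matrix()
pf=np.array([ox,oy,0])+.01*X+.06*Z+up*u+out*zw-Mf@tw
s=r.get_state();M=R.from_quat(s['eef_rot']).as_matrix();p=s['tool_pos']
print("t",s["clock"],"F",s["contact_force"].round(1),"q",s["q"].round(2),"TCP",p.round(4),"->",pf.round(4))
print("d tool now",(M.T@(pf-p)).round(4),"d tool in final axes",(Mf.T@(pf-p)).round(4),"rotvec deg",np.degrees(R.from_matrix(M.T@Mf).as_rotvec()).round(2))
w=p+M@tw;print("wheel under est",w.round(4),"err",(w-(np.array([ox,oy,0])+.01*X+.06*Z)).round(4),"ang",np.degrees(np.arccos((M@zt)[2])).round(1))
E
python3 tgt.py .06 .02
```

```text
t 17.225 F [-0.   0.5 -2.4] q [ 0.13  0.8  -0.56  2.38  2.14  0.68 -0.79] TCP [0.4888 0.009  0.1709] -> [0.4708 0.1609 0.1707]
d tool now [ 0.0194  0.1502 -0.0209] d tool in final axes [ 0.0214  0.1505 -0.0168] rotvec deg [ -3.   -10.81   2.14]
wheel under est [0.5248 0.0034 0.1144] err [ 0.0205 -0.1552  0.0544] ang 49.2
```

Call:
{"method": "play_rows", "body": {"translation": [[0.005, 0, -0.007], [0.005, 0, -0.007], [0.005, 0, -0.003], [0.005, 0, 0], [0, 0.03, 0], [0, 0.04, 0], [0, 0.04, 0], [0, 0.03, 0], [0, 0.01, 0], [0, 0, 0]], "delta_rot": [[-0.75, -2.7, 0.53], [-0.75, -2.7, 0.53], [-0.75, -2.7, 0.53], [-0.75, -2.7, 0.53], [0, 0, 0], [0, 0, 0], [0, 0, 0], [0, 0, 0], [0, 0, 0], [0, 0, 0]], "grip": [-1, -1, -1, -1, -1, -1, -1, -1, -1, -1]}}

```text
clock: 18.48
tool_pos: [0.479, 0.1675, 0.1704]
eef_rot: [0.021, 0.956, -0.016, 0.291]
contact_force: [-0.2, -0.2, -1.4]
opening: 0.717
finger_force: 35.0
```

```bash
python3 tgt.py .06 .02;python3 - <<'E'
from h import *
k=cam("wrist");im=r.snapshot("wrist");cv2.imwrite("pics/i.png",im)
a=np.radians(-2.4)
s=r.snapshot("scene");cv2.imwrite("pics/j.png",cv2.resize(s[140:320,150:390],(800,600),interpolation=2))
E
```

```text
t 18.475 F [-0.2 -0.2 -1.4] q [-0.05  1.   -1.    2.4   1.97  1.25 -0.97] TCP [0.479  0.1675 0.1704] -> [0.4708 0.1609 0.1707]
d tool now [ 0.0064 -0.007  -0.0046] d tool in final axes [ 0.0062 -0.0071 -0.0047] rotvec deg [-0.02 -1.16  0.79]
wheel under est [0.5242 0.1648 0.1207] err [0.0199 0.0062 0.0607] ang 58.8
```

View pics/i.png

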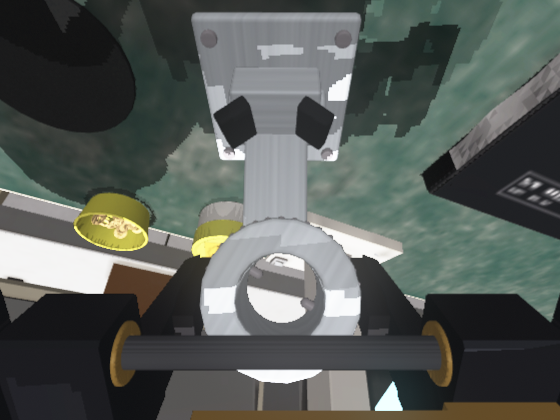

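View pics/j.png

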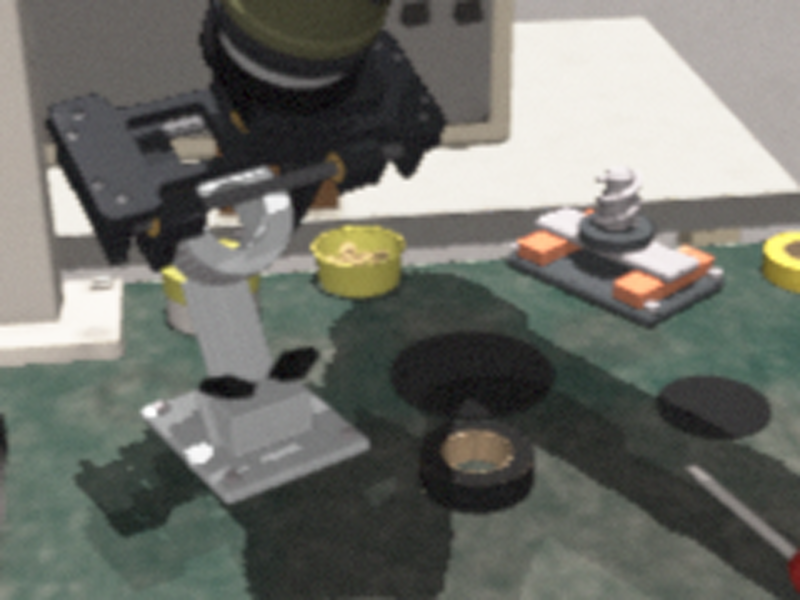

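In the wrist view the foot's corner screws are at (209,38), (343,38), (326,154) and (230,152). The wheel is at (281,290), just in front of the backrest, and the scene view agrees. I'll refine the rest's pose from the screws.

```bash
python3 - <<'E'
from h import *
k=cam("wrist")
w=un(k,[[209,38],[343,38],[326,154],[230,152]],.010);print(w.round(4).tolist(),w.mean(0))
c=un(k,[[193,14],[360,14],[335,160],[220,158]],.008);print(c.round(4).tolist(),c.mean(0))
for q in (w,c):
  v=(q[2]+q[3]-q[0]-q[1])/2; print(np.degrees(np.arctan2(v[1],v[0])),np.linalg.norm(v))
# backrest edges predicted: lower & upper centre-line, and V point, projected with current estimate
for o,yaw in (((.4943,.159),-2.4),):
  a=np.radians(yaw);X=np.array([np.cos(a),np.sin(a),0]);Y=np.array([-np.sin(a),np.cos(a),0]);Z=np.array([0,0,1.])
  S=np.array([*o,0])+.01*X+.06*Z;u=.5*X+.866*Z
  for t in (-.02,0,.01,.03):print("wrist pix backrest L/R at",t,proj(k,[S+t*u+.019*Y,S+t*u-.019*Y]).round(0).tolist(),"scene",proj(cam("scene"),[S+t*u+.019*Y,S+t*u-.019*Y]).round(0).tolist())
E
```

```text
[[0.4496, 0.1263, 0.01], [0.4524, 0.1977, 0.01], [0.5364, 0.1935, 0.01], [0.5323, 0.1236, 0.01]] [0.49268726 0.16029075 0.01      ]
[[0.4381, 0.1202, 0.008], [0.4416, 0.2054, 0.008], [0.5447, 0.2008, 0.008], [0.54, 0.1145, 0.008]] [0.4911023  0.16024098 0.008     ]
-2.374783118353995 0.08338822016765758
-2.895517673408589 0.10263290970455916
wrist pix backrest L/R at -0.02 [[306.0, 142.0], [241.0, 141.0]] scene [[217.0, 253.0], [235.0, 247.0]]
wrist pix backrest L/R at 0 [[306.0, 176.0], [239.0, 175.0]] scene [[213.0, 243.0], [231.0, 237.0]]
wrist pix backrest L/R at 0.01 [[306.0, 193.0], [239.0, 192.0]] scene [[212.0, 238.0], [230.0, 232.0]]
wrist pix backrest L/R at 0.03 [[306.0, 229.0], [238.0, 228.0]] scene [[208.0, 227.0], [227.0, 222.0]]
```

```bash
python3 tgt.py .025 .006 .493 .160 -2.4;
```

```text
t 18.575 F [-0.2  0.3 -2.5] q [-0.05  1.   -1.    2.4   1.97  1.25 -0.97] TCP [0.4788 0.166  0.1702] -> [0.4641 0.1621 0.1334]
d tool now [ 0.0326 -0.0039  0.0225] d tool in final axes [ 0.033  -0.0044  0.0218] rotvec deg [-0.09 -1.17  0.76]
wheel under est [0.524  0.1632 0.1205] err [0.021  0.0036 0.0605] ang 58.8
```

Call:
{"method": "play_rows", "body": {"translation": [[0.0065, -0.001, 0.0045], [0.0065, -0.001, 0.0045], [0.0065, -0.001, 0.0045], [0.0065, -0.001, 0.0045], [0.0065, 0, 0.0045], [0, 0, 0]], "delta_rot": [[0, -0.4, 0.25], [0, -0.4, 0.25], [0, -0.4, 0.25], [0, 0, 0], [0, 0, 0], [0, 0, 0]], "grip": [-1, -1, -1, -1, -1, -1]}}

```text
clock: 19.32
tool_pos: [0.4644, 0.1643, 0.1327]
eef_rot: [0.027, 0.953, -0.013, 0.301]
contact_force: [-0.1, -0.6, -1.5]
opening: 0.711
finger_force: 35.0
```

```bash
python3 tgt.py .003 .003 .493 .160 -2.4;
```

```text
t 19.325 F [-0.1 -0.6 -1.5] q [-0.09  1.11 -0.97  2.46  2.06  1.38 -1.11] TCP [0.4644 0.1643 0.1327] -> [0.4557 0.1625 0.1129]
d tool now [ 0.0184 -0.0022  0.0114] d tool in final axes [ 0.0184 -0.0022  0.0114] rotvec deg [0.11 0.02 0.02]
wheel under est [0.5106 0.1616 0.084 ] err [0.0076 0.002  0.024 ] ang 60.0
```

Call:
{"method": "play_rows", "body": {"translation": [[0.005, -0.001, 0.003], [0.005, -0.001, 0.003], [0.004, 0, 0.0025], [0.0035, 0, 0.0025], [0, 0, 0]], "delta_rot": [[0, 0, 0], [0, 0, 0], [0, 0, 0], [0, 0, 0], [0, 0, 0]], "grip": [-1, -1, -1, -1, -1]}}

```text
clock: 19.95
tool_pos: [0.4581, 0.1633, 0.116]
eef_rot: [0.027, 0.952, -0.013, 0.305]
contact_force: [1.8, 0.4, 7.5]
opening: 0.712
finger_force: 34.7
```

```bash
python3 tgt.py 0 0 .493 .160 -2.4;
```

```text
t 19.95 F [1.8 0.4 7.5] q [-0.11  1.17 -0.96  2.48  2.1   1.44 -1.16] TCP [0.4581 0.1633 0.116 ] -> [0.4568 0.1624 0.1088]
d tool now [ 0.0052 -0.0009  0.0051] d tool in final axes [ 0.0052 -0.0009  0.0051] rotvec deg [ 0.19  0.47 -0.06]
wheel under est [0.5048 0.1607 0.0676] err [0.0018 0.0011 0.0076] ang 60.5
```

Call:
{"method": "play_rows", "body": {"translation": [[0.001, 0, 0.001], [0.001, 0, 0.0005], [0, 0, 0]], "delta_rot": [[0, 0, 0], [0, 0, 0], [0, 0, 0]], "grip": [-1, -1, -1]}}

```text
clock: 20.32
tool_pos: [0.4583, 0.1633, 0.1155]
eef_rot: [0.027, 0.951, -0.013, 0.307]
contact_force: [-0.6, -0.3, 21.3]
opening: 0.713
finger_force: 34.6
```

```bash
python3 tgt.py 0 0 .493 .160 -2.4;
```

```text
t 20.325 F [-0.6 -0.3 21.3] q [-0.12  1.17 -0.95  2.49  2.1   1.45 -1.16] TCP [0.4583 0.1633 0.1155] -> [0.4568 0.1624 0.1088]
d tool now [ 0.0051 -0.0009  0.0046] d tool in final axes [ 0.005  -0.0009  0.0047] rotvec deg [ 0.22  0.76 -0.06]
wheel under est [0.5051 0.1606 0.0673] err [0.0021 0.0011 0.0073] ang 60.8
```

Call:
{"method": "play_rows", "body": {"translation": [[-0.001, 0, -0.001], [0, 0, 0], [0, 0, 0], [0, 0, 0], [0, 0, 0]], "delta_rot": [[0, 0, 0], [0, 0, 0], [0, 0, 0], [0, 0, 0], [0, 0, 0]], "grip": [-1, 1, 1, 1, 1]}}

```text
clock: 20.95
tool_pos: [0.456, 0.1625, 0.1132]
eef_rot: [0.027, 0.953, -0.013, 0.301]
contact_force: [0.4, 0.5, -0.2]
opening: 0.997
finger_force: 0.0
```

Call:
{"method": "play_rows", "body": {"translation": [[0, 0, -0.01], [0, 0, -0.02], [0, 0, -0.03], [0, 0, -0.04], [0, 0, -0.04], [0, 0, -0.04], [0, 0, 0], [0, 0, 0]], "delta_rot": [[0, 0, 0], [0, 0, 0], [0, 0, 0], [0, 0, 0], [0, 0, 0], [0, 0, 0], [0, 0, 0], [0, 0, 0]], "grip": [1, 1, 1, 1, 1, 1, 1, 1]}}

```text
clock: 21.95
tool_pos: [0.372, 0.183, 0.2615]
eef_rot: [0.029, 0.955, -0.018, 0.296]
contact_force: [0.5, 0.6, -0.5]
opening: 1.0
finger_force: 0.0
```

```bash
python3 st.py; python3 - <<'E'
from h import *
s=r.snapshot("scene");k=cam("wrist");w=r.snapshot("wrist")
cv2.imwrite("pics/k.png",np.hstack([cv2.resize(s[180:320,160:300],(400,400),interpolation=2),cv2.resize(w,(400,400),interpolation=3)]))
a=np.radians(-2.4);X=np.array([np.cos(a),np.sin(a),0]);S=np.array([.493,.160,.06])+.01*X
zw=-.866*X+np.array([0,0,.5]);K=cam("scene")
for c,kk in (("scene",K),("wrist",k)):
  print(c,"expected mid/top centre pix",proj(kk,[S+.02*zw,S+.04*zw]).round(1).tolist())
  for d in r.silhouettes(c,"handwheel"):
    q=cont(d["pixels"]);print(d["confidence"],q.mean(0),q.min(0),q.max(0))
  print([(np.round(d["point"],3),d["confidence"]) for d in r.look_for(c,"handwheel")], "top centre expected",S+.04*zw)
E
```

```text
21.95 [0.372  0.183  0.2615] [-0.124  0.921 -1.473  2.56   1.52   1.535 -1.13 ] [ 0.0291  0.9546 -0.018   0.296 ] 88.0 0.0 [ 0.5  0.6 -0.5] [0.18 0.42 0.  ]
scene expected mid/top centre pix [[226.7, 239.4], [231.2, 238.3]]
0.65 [226.11926606 235.96330275] [206 218] [246 253]
0.28 [227.48322148 267.42281879] [193 246] [259 289]
[(array([0.484, 0.168, 0.083]), 0.7)] top centre expected [0.46838161 0.16103182 0.08      ]
wrist expected mid/top centre pix [[267.4, 174.5], [265.8, 169.5]]
0.68 [268.21052632 178.72727273] [231 141] [304 216]
[(array([0.475, 0.164, 0.084]), 0.72), (array([0.383, 0.092, 0.024]), 0.44)] top centre expected [0.46838161 0.16103182 0.08      ]
```

View pics/k.png

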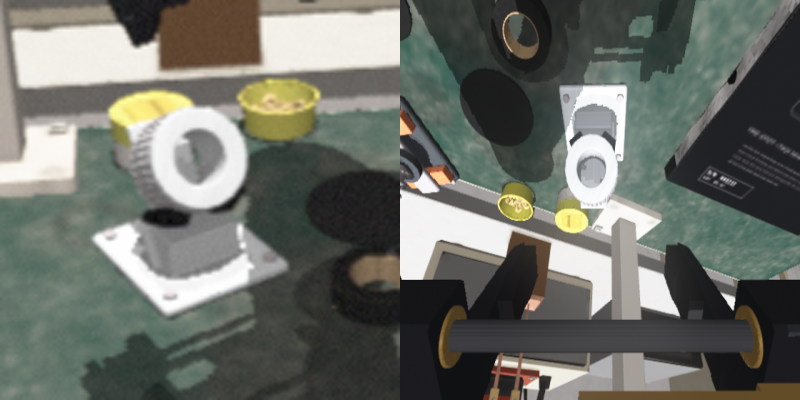

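In the scene half the wheel stands in the V at (190,160), leaning on the backrest. The bystanders are unmoved. I'll compare its outline with a projected model.

Call:
{"method": "play_rows", "body": {"translation": [[0, 0, 0.015], [0, 0, 0.015], [0, 0, 0]], "delta_rot": [[0, 0, 0], [0, 0, 0], [0, 0, 0]], "grip": [1, 1, 1]}}

```text
clock: 22.62
tool_pos: [0.3888, 0.1811, 0.2355]
eef_rot: [0.03, 0.955, -0.019, 0.294]
contact_force: [-0.6, 0.6, 0.2]
opening: 1.001
finger_force: 0.0
```

```bash
python3 st.py; python3 - <<'E'
from h import *
from scipy.optimize import least_squares
a=np.radians(-2.4);X=np.array([np.cos(a),np.sin(a),0]);Y=np.array([-np.sin(a),np.cos(a),0]);Z=np.array([0,0,1.])
S=np.array([.493,.160,.06])+.01*X;f=np.linspace(0,2*np.pi,180)
obs=[]
for c in("scene","wrist","top"):
  k=cam(c);r.snapshot(c)
  D=r.silhouettes(c,"handwheel")
  if D and D[0]["confidence"]>.5:
    q=cont(D[0]["pixels"]);obs.append((k,np.r_[q.min(0)-.5,q.max(0)+.5]));print(c,obs[-1][1])
def box(k,x):
  th=x[3];zw=-np.sin(th)*X+np.cos(th)*Z;u=np.cos(th)*X+np.sin(th)*Z
  ring=.032*(np.outer(np.cos(f),Y)+np.outer(np.sin(f),u));P=np.vstack([S+x[:3]+ring,S+x[:3]+ring+.04*zw]);p=proj(k,P);return np.r_[p.min(0),p.max(0)]
fun=lambda x:np.concatenate([box(k,x)-o for k,o in obs]+[[(x[3]-np.pi/3)*10]])
s=least_squares(fun,[0,0,0,np.pi/3]);print("at expected",fun([0,0,0,np.pi/3]).round(1));print("offset mm",(s.x[:3]*1000).round(1),"axis deg",np.degrees(s.x[3]),"res",s.fun.round(1))
E
```

```text
22.625 [0.3888 0.1811 0.2355] [-0.111  0.996 -1.426  2.553  1.603  1.566 -1.123] [ 0.0299  0.955  -0.0186  0.2944] 88.1 0.0 [-0.6  0.6  0.2] [ 0.13  0.38 -0.05]
scene [206.5 217.5 246.5 253.5]
wrist [224.5 144.5 307.5 229.5]
at expected [-0.6  2.9  1.1  4.3 -1.6 -6.5 -2.7 -7.   0. ]
offset mm [-0.3  1.8  8. ] axis deg 60.70785436794784 res [-1.7 -0.6  0.2  0.9 -0.6 -0.4 -0.1  0.3  0.1]
```

```bash
python3 -c "
from plant import r
print(r.finish_job())"
```

```text
the job is handed in; nothing more can be done
None
```

I unscrewed the handwheel, set it flat on the pad and let go, then regrasped it and stood it in the V of the rest. The job is handed in at about 23 s of robot time. No verdict came back; my last fit put the underside centre about 8 mm above the seat point (limit 12 mm) and the axis at about 61°. The bystanders looked unmoved in the last pictures.

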